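Free the stuck tube-rack carriage and seat it under the column manifold

TASK

The blue carriage with the tube rack has stuck on its rail in front of the white column manifold: push its black handle along the rail, building up the force until it breaks free, and slide it in smoothly without letting it shoot away. Press it firmly home, with about 15 N, against the end stop hidden inside, never ramming the stop with more than 25 N, then let go and leave it there. The beaker, the amber jar, the green box and the white cup must stay where they stand.

Things in the scene. Friction and masses are not known exactly. Their poses are not given: they have to be found in the camera images.
- station: Fixed aluminium base 530 x 150 mm with two straight steel guide bars; a white manifold stands over its +x end. Origin: centre of the base's underside, on the bench. Its +x axis runs along the rail, the way the carriage must travel (in under the manifold); z is up. The end stop is hidden inside the manifold; its place along the rail differs from run to run.
- manifold_front (a point): Centre of the lower front edge of the manifold's white lid, 60 mm along the station's +x axis from its origin, 125 mm high. The lid, 200 mm long and 175 mm wide, top 153 mm high, stands on black legs with frosted side panels, open at the front; from 40 mm behind this edge eight amber columns stand on it, 236 mm high.
- carriage (a joint): Travel of the blue carriage along the station's +x in m: 0 at the start, growing inward. It weighs 0.5 to 0.8 kg, carries a white tube rack in front and a black handle at the rear. A hidden sticking spot in the first 15 mm takes about 9 to 16 N to pass; then it slides with 4 N (plus 10 N per m/s) and stays where it is left. It meets the hidden stop somewhere between 118 and 168 mm.
- end_stop (a joint): How far the hidden end stop's pad is pushed in, in m: 0 untouched, 0.0025 at the solid end. It is little more than the reading's noise. The pad gives way under a steady 6 N and stays where it is pushed; then it is solid. So the push on the handle is 4 N when sliding, 10 N while the pad gives way, and rises steeply when home: press home firmly with about 15 N in all.
- handle_top (a point): Centre of the top face of the carriage's black upright flat push handle, 130 mm above the bench; its x axis is the rail direction, as the station's. The handle is 14 mm thick along the rail, 40 mm wide across it, and reaches down to a foot plate 30 x 50 mm, whose top is 39 mm above the bench. Push it on its -x face. The rack's front end is 270 mm ahead of it.
- beaker: Bystander: open glass beaker, 64 mm across, 75 mm tall, standing 135 to 150 mm beside the rail on the side away from the robot; origin centre of underside.
- amber_jar: Bystander: amber jar, 56 mm across, 75 mm tall, also beside the rail on the far side; origin centre of underside.
- tip_box: Bystander: green box 120 x 80 x 55 mm; origin centre of underside.
- waste_cup: Bystander: open white cup, 90 mm across, 110 mm tall; origin centre of underside.

How it is judged:
On the way, in this order (a step that is already met when the one before it is completed fails the run):
1. the carriage has broken free (moved more than 20 mm along its rail) (value of joint carriage above 0.02 m), for 0.1 s.
2. the carriage is pressed firmly home: it bears on the hidden end stop with more than 7.5 N (contact force between carriage and end_stop above 7.5 N), for 0.05 s.
At the end, for the whole second after the job is handed in: The carriage rests, released, fully home: the hidden stop's pad is pushed in by more than 1.5 mm (of 2.5 mm), and the carriage is more than 100 mm from its start and at rest (below 50 mm/s) (value of joint end_stop above 0.0015 m and value of joint carriage above 0.1 m and velocity of joint carriage between -0.05 and 0.05 m/s); the robot touches nothing.
It fails at once if the carriage is rammed against the end stop with more than 25 N (contact force between carriage and end_stop above 25 N).
It fails at once if the carriage shoots along faster than 0.25 m/s (velocity of joint carriage above 0.25 m/s).
It fails at once if the beaker, amber jar, green box or white cup is moved more than 20 mm (distance of any of beaker, amber_jar, tip_box, waste_cup from where it was at the start of the episode above 0.02 m).
It also fails if it takes over 56 s, if anything falls off the work surface, if the arm or the gripper's body presses on something with over 40 N, if the wrist force passes 120 N, or if a joint passes its speed limit or range.

ROBOT

A 7-joint arm with a two-finger parallel gripper is mounted at the origin on the work surface. World frame = base frame: x ahead of the robot, y to its left, z up, the work surface at z = 0. Lengths are in m, angles in rad, forces in N, time in s.
With the tool pointing down it reaches from about 0.4 to 0.85 m from the base axis. Payload 4.4 kg.
Tool frame: the origin (TCP) lies between the finger pads; the fingertips stand 14 mm ahead of it and the grasp point (between the pads) lies 5 mm behind it (r.tips_ahead is the distance from the TCP to the fingertips, in m); x points along the fingers, y is the direction in which the jaws open and shut, and the axes are right-handed (so a half turn about x gives the same grasp; the last joint's range is limited). The gripper opens to 94 mm and grips with 3 to 60 N. Pads are 16 mm wide; open, the fingers measure 119 mm over their backs; the gripper's body (75 mm by 177 mm) begins 78 mm behind the grasp point.
Start: joints at [-1.334, 0.628, 0.038, 1.517, -0.027, 0.996, -0.02], TCP at [0.194, 0.62, 0.219] pointing down, gripper open.
Joint ranges: [-3.06, 3.06], [-0.37, 2.12], [-1.25, 1.32], [0.18, 2.47], [-1.1, 4.24], [0.23, 1.98], [-2.94, 2.94]. Speed limits (rad/s): [2.57, 2.57, 3.14, 3.14, 3.14, 3.14, 3.14].

INTERFACE

Orientations are given as a unit quaternion [w, x, y, z].
In Python, from station import r gives the robot as it stands. The module is installed in compiled form; this text tells all that it offers.
- The arm moves only by the shell command python3 -m crank 'ROWS' [OPENING]. ROWS is JSON, a list of rows, each a list of 6 numbers: the shift along the tool's x, y, z in mm, then the turn, a rotation vector about the tool's x, y, z in degrees. In form: [[dx, dy, dz, ax, ay, az], ...]. A call has 1 to 8 rows; each row shifts and turns the pose as measured when the row begins, along the tool's axes as they then stand; what a row does not reach is not made up. A row lasts 1/10 s, in which the tool goes at most 50 mm and 8.59 degrees, less where a joint would pass 70% of its speed; a pose out of reach is approached as far as the arm can. A call with a gripper value outside its range is refused whole. OPENING is the gripper command: -1 is fully open, 1 is shut, values between are in proportion, set as the call begins (- or left out, the last holds). The fingers move at their own pace and stop on an object; the grip force is fixed at half the most. Time passes only in rows, so rows that do not move let the fingers close. It gives the time, the measured TCP pose, the force and the opening at its end, in the units of the state.
- r.sense(): the state, without advancing time (a new reading comes with each control period).
- r.get_image(name): name is "side" or "top" or "wrist"; returns (picture, depth): 480x640x3 uint8, red, green, blue; 480x640 float32, m along the optical axis (not along the pixel's ray), 0 where there is no reading.
- r.get_calibration(name): a dict with "camera_matrix" (3x3 intrinsics, pixels), "view" (4x4, takes a point from world to camera coordinates). Camera axes: x right, y up, looking along -z (the intrinsics and any distortion apply to the point x, -y, -z); pixel columns grow to the right and rows downward; lengths in m; the calibration is good to about 2 mm. A picture is of the moment at which its call begins: read the wrist's pose just before it. get_calibration takes no time and is no camera call; for the wrist camera it gives the pose at the moment of the call.
- r.hand_in(): hands the job in, once; it reports no verdict.
Trained networks look in the newest picture that a camera, given by its name, has taken for a name from the list of things; names that differ only in an ending like _2 or _b are one class to them, and where a whole thing is asked for, a point or a joint stands for the part that bears it (a point fixed in the world has none). Each returns a list of dicts, best first, with "confidence" (0 to 1); they miss things now and then, are a little off and sometimes report something else, mostly with a low value. They report only what shows in the picture. A call takes as long as a camera call.
- r.search_frame(camera, target): "position" ([x, y, z] in m, in world coordinates, good to about 4 mm: the middle of the surface that is visible of it).
- r.landmark_of(camera, target): "position" ([x, y, z] in m, in world coordinates, good to about 4 mm: a listed point, or the origin of a listed thing).
The state is a dict: "time_s": time; "qpos": joint angles; "joint_vel": joint speeds; "effort": joint torques, N m; "position": TCP position; "tcp_rot": TCP orientation; "ft_force": force on the tool from outside, world axes, zero at the start; "ft_torque": the same for the moment, N m; "width": opening from 0.0 (shut) to 1.0 (fully open).
Only numpy, scipy, OpenCV 4.12 (cv2) and the standard library are available. Lean on these libraries where they do the work, as an engineer would, in place of code of your own. Each camera call takes 0.05 s, during which the arm holds its last target.

## Working session

There is one attempt and no reset: what is moved stays moved. The work goes in short steps, Python scripts to look and compute and a shell command to move; the robot and the scene stay as the last step left them, time stands still between calls to the robot, and variables do not carry over. Pictures are saved under pics/ and viewed, and the job is handed in when it is done.

```bash
mkdir -p pics; python3 - <<'E'
from station import r
import cv2
print(r.sense())
for c in ["side","top","wrist"]:
    im,d=r.get_image(c); cv2.imwrite(f"pics/{c}0.png",im[:,:,::-1])
    for t in ["handle_top","manifold_front","station","beaker","amber_jar","tip_box","waste_cup"]:
        try: print(c,t,[( [round(float(v),3) for v in k['position']],round(k['confidence'],2)) for k in r.landmark_of(c,t)][:2])
        except Exception as e: print(c,t,e)
E
```

```text
{'time_s': 0.0, 'qpos': array([-1.33382964,  0.62933917,  0.03841533,  1.5183136 , -0.02698243,
        0.99632702, -0.02001631]), 'joint_vel': array([-0.00093668, -0.00126643,  0.00062824,  0.00085725, -0.00206829,
        0.00024269,  0.00041034]), 'effort': array([ 5.39378034e-04, -5.49728680e+01,  1.14333931e+00, -1.86635309e+01,
       -5.24554309e-02,  2.34835292e-02,  1.43158404e-04]), 'position': array([0.19358   , 0.61984872, 0.21857555]), 'tcp_rot': array([ 0.69892862,  0.10597546,  0.69911226, -0.10728486]), 'ft_force': array([ 0.95116635, -0.15351476, -0.15661292]), 'ft_torque': array([ 0.00372248,  0.05340948, -0.0459211 ]), 'width': 1.0009907644256397}
side handle_top [([0.561, -0.168, 0.128], 0.61), ([0.575, 0.096, 0.126], 0.47)]
side manifold_front [([0.576, 0.099, 0.127], 0.62)]
side station [([0.575, 0.035, -0.003], 0.93)]
side beaker [([0.713, -0.12, -0.001], 0.85), ([0.708, -0.006, 0.001], 0.16)]
side amber_jar [([0.706, -0.008, -0.001], 0.56)]
side tip_box [([0.308, 0.392, -0.001], 0.79)]
side waste_cup [([0.711, -0.005, -0.004], 0.73), ([0.489, 0.468, -0.0], 0.66)]
top handle_top [([0.563, -0.164, 0.129], 0.92)]
top manifold_front [([0.575, 0.098, 0.126], 0.81)]
top station [([0.574, 0.037, -0.003], 0.59), ([0.489, 0.468, 0.001], 0.27)]
top beaker [([0.709, -0.125, -0.001], 0.64)]
top amber_jar [([0.706, -0.005, -0.003], 0.63)]
top tip_box [([0.307, 0.391, 0.002], 0.63)]
top waste_cup [([0.489, 0.468, 0.001], 0.72)]
wrist handle_top []
wrist manifold_front []
wrist station []
wrist beaker []
wrist amber_jar []
wrist tip_box []
wrist waste_cup [([0.486, 0.467, -0.001], 0.53)]
```

View pics/side0.png

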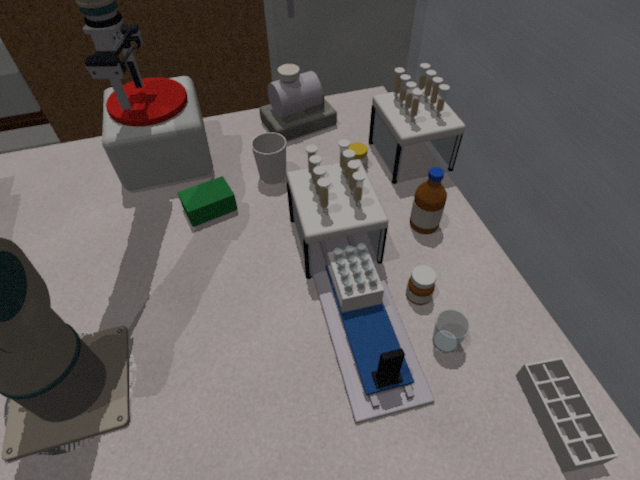

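View pics/top0.png

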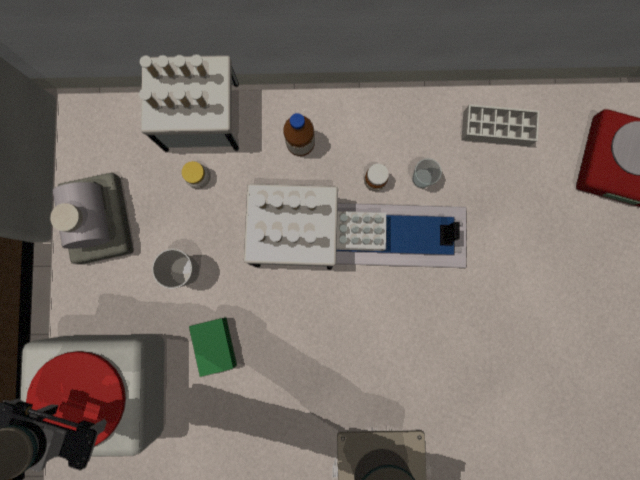

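```bash
cat > h.py <<'E'
import numpy as np, cv2
from station import r
from scipy.spatial.transform import Rotation as R
def cloud(c):
    im,d=r.get_image(c); k=r.get_calibration(c); K=np.array(k['camera_matrix']);V=np.array(k['view'])
    v,u=np.mgrid[:480,:640]; x=(u-K[0,2])/K[0,0]*d; y=(v-K[1,2])/K[1,1]*d
    P=np.stack([x,-y,-d,np.ones_like(d)],-1)@np.linalg.inv(V).T
    return im,d,P[...,:3]
def rot(s): q=s['tcp_rot']; return R.from_quat([q[1],q[2],q[3],q[0]])
E
python3 - <<'E'
from h import *
im,d,P=cloud("top"); print(r.get_calibration("top").keys())
def rect(m,n):
    p=P[m][:,:2]; rc=cv2.minAreaRect((p*1000).astype(np.float32)); print(n,m.sum(),rc, P[m].mean(0))
z=P[...,2];x=P[...,0];y=P[...,1];ok=d>0
def big(m):
    n,l,s,_=cv2.connectedComponentsWithStats(m.astype(np.uint8)); return l==1+np.argmax(s[1:,4])
rect(big(ok&(abs(z-.153)<.006)&(x>.45)&(x<.68)&(y>.05)&(y<.35)),'lid')
b=im[...,2].astype(int)-im[...,0]
bl=big(ok&(b>40)&(x>.45)&(x<.68)); rect(bl,'blue')
hd=big(ok&(abs(z-.13)<.008)&(x>.5)&(x<.62)&(y<-.12)&(y>-.22)); rect(hd,'handle')
s=r.sense(); print(rot(s).as_matrix().round(3),s['time_s'])
E
```

```text
dict_keys(['camera_matrix', 'view'])
lid 6049 ((580.1853637695312, 196.80679321289062), (200.0207977294922, 175.1942596435547), 87.23184204101562) [0.57620778 0.1937074  0.1538143 ]
blue 2049 ((566.2952270507812, -103.42491912841797), (165.50364685058594, 88.81719207763672), 87.2718734741211) [ 0.56585461 -0.09980676  0.03400731]
handle 123 ((562.5452880859375, -167.0366973876953), (15.06164836883545, 38.798980712890625), 87.01251220703125) [ 0.56235038 -0.16695082  0.12990924]
[[ 0.     0.298  0.955]
 [ 0.     0.955 -0.298]
 [-1.     0.    -0.   ]] 1.25
```

```bash
python3 - <<'E'
from h import *
V=np.array(r.get_calibration("wrist")["view"]); C=np.linalg.inv(V)
s=r.sense(); print("cam in tool",rot(s).inv().apply(C[:3,3]-s['position']).round(3))
E
python3 -m crank '[[-40,0,0,0,0,0],[-40,0,0,0,0,0],[-35,0,0,0,0,0],[0,0,45,4.2,0,0],[0,0,45,4.2,0,0],[0,0,45,4.2,0,0],[0,0,45,4.2,0,0],[0,0,45,4.2,0,0]]' 1
```

```text
cam in tool [-0.166  0.001 -0.081]
time_s: 2.05
position: [0.3919, 0.5271, 0.3382]
tcp_rot: [0.666, 0.231, 0.671, -0.23]
ft_force: [-0.0, -0.7, -0.2]
width: 0.354
```

```bash
cat > rel.py <<'E'
from h import *
import sys
tx,ty,tz=map(float,sys.argv[1:4]); a=np.deg2rad(87.23)
z=-np.array([np.cos(a),np.sin(a),0]);x=np.array([0,0,-1.]);y=np.cross(z,x)
T=R.from_matrix(np.stack([x,y,z],1)); s=r.sense(); q=rot(s)
print("t",round(s['time_s'],2),"delta tool mm",(q.inv().apply(np.array([tx,ty,tz])-s['position'])*1000).round(1),"rotvec deg",np.rad2deg((q.inv()*T).as_rotvec()).round(2),"F",s['ft_force'].round(2),"pos",s['position'].round(4))
E
python3 rel.py .45 .25 .33; python3 rel.py .5597 -.227 .33
```

```text
t 2.05 delta tool mm [   6.8 -182.4  216.5] rotvec deg [54.72 -0.34  0.17] F [-0.02 -0.71 -0.25] pos [0.3919 0.5271 0.3382]
t 2.05 delta tool mm [   4.4 -490.4  596.9] rotvec deg [54.72 -0.34  0.17] F [-0.02 -0.71 -0.25] pos [0.3919 0.5271 0.3382]
```

```bash
python3 -m crank '[[0,6,45,6,0,0],[0,6,45,6,0,0],[0,6,45,6,0,0],[0,0,45,6,0,0],[0,0,45,6,0,0],[0,0,45,6,0,0],[0,0,45,4,0,0],[0,0,45,4,0,0]]' ; python3 rel.py .5597 -.227 .33
```

```text
time_s: 2.85
position: [0.5912, 0.2278, 0.3344]
tcp_rot: [0.524, 0.473, 0.528, -0.472]
ft_force: [1.1, 0.0, 0.9]
width: 0.002
t 2.85 delta tool mm [  2.3 -79.9 448.9] rotvec deg [ 8.89 -0.28  0.14] F [1.07 0.01 0.91] pos [0.5912 0.2278 0.3344]
```

```bash
python3 -m crank '[[0,-6,48,3,0,0],[0,-6,48,2,0,0],[0,-6,48,2,0,0],[0,-6,48,0,0,0],[0,-4,48,0,0,0],[0,-4,48,0,0,0],[0,-2,48,0,0,0],[0,-2,48,0,0,0]]' ; python3 rel.py .5597 -.227 .33
```

```text
time_s: 3.65
position: [0.557, -0.1698, 0.3333]
tcp_rot: [0.494, 0.507, 0.496, -0.503]
ft_force: [0.8, -0.3, -0.3]
width: 0.004
t 3.65 delta tool mm [ 3.   3.9 57.1] rotvec deg [ 1.6  -0.3  -0.08] F [ 0.78 -0.31 -0.28] pos [ 0.557  -0.1698  0.3333]
```

```bash
python3 -m crank '[[0,0,40,1.6,-0.3,0],[0,0,22,0,0,0],[0,0,0,0,0,0],[0,0,0,0,0,0]]' ; python3 rel.py .5597 -.227 .09
```

```text
time_s: 4.05
position: [0.5516, -0.2431, 0.3338]
tcp_rot: [-0.486, -0.515, -0.483, 0.516]
ft_force: [-0.1, 0.0, 0.4]
width: -0.0
t 4.05 delta tool mm [243.7   6.6 -17.6] rotvec deg [-0.81  0.24 -0.1 ] F [-0.12  0.02  0.36] pos [ 0.5516 -0.2431  0.3338]
```

```bash
python3 -m crank '[[45,2,0,-0.8,0.2,0],[45,2,0,0,0,0],[45,2,0,0,0,0],[45,1,0,0,0,0],[25,0,0,0,0,0],[10,0,0,0,0,0],[0,0,0,0,0,0]]' ; python3 rel.py .5597 -.227 .09; python3 - <<'E'
from h import *
for c in ["side","top"]:
    im,d=r.get_image(c); cv2.imwrite(f"pics/{c}1.png",im[:,:,::-1])
E
```

```text
time_s: 4.75
position: [0.5677, -0.2275, 0.1143]
tcp_rot: [0.494, 0.511, 0.492, -0.503]
ft_force: [0.4, -0.2, 0.5]
width: 0.003
t 4.75 delta tool mm [24.3 -8.3 -0.1] rotvec deg [ 1.12 -0.39 -0.62] F [ 0.36 -0.21  0.48] pos [ 0.5677 -0.2275  0.1143]
```

View pics/side1.png

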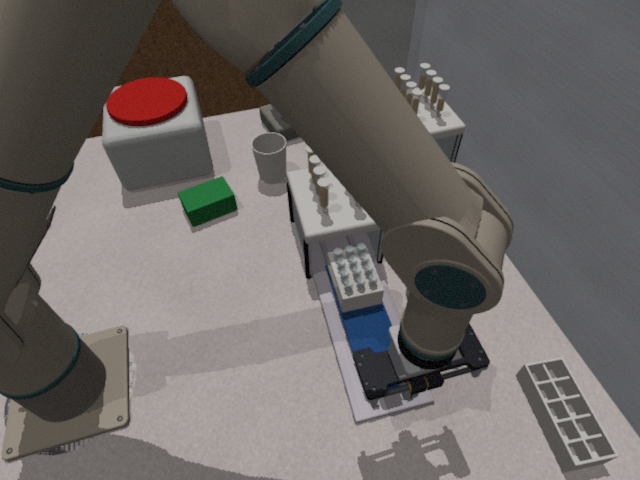

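```bash
python3 -m crank '[[12,-8,0,1.1,-0.4,-0.6],[8,0,0,0,0,0],[0,0,0,0,0,0],[0,0,0,0,0,0]]' ; python3 rel.py .5615 -.190 .09
```

```text
time_s: 5.25
position: [0.5633, -0.2294, 0.0992]
tcp_rot: [0.491, 0.514, 0.484, -0.511]
ft_force: [-0.7, -0.0, -0.0]
width: 0.003
t 5.25 delta tool mm [  8.9  -3.8 -39.3] rotvec deg [-0.08  0.27 -0.61] F [-0.71 -0.01 -0.03] pos [ 0.5633 -0.2294  0.0992]
```

```bash
python3 -m crank '[[4,-2,-15,0,0.2,-0.6],[2,0,-10,0,0,0],[0,0,-5,0,0,0],[0,0,0,0,0,0],[0,0,0,0,0,0]]' ; python3 rel.py .5615 -.182 .09
```

```text
time_s: 5.75
position: [0.5636, -0.1958, 0.0933]
tcp_rot: [0.488, 0.512, 0.487, -0.512]
ft_force: [-0.1, -0.1, 0.2]
width: 0.008
t 5.75 delta tool mm [  3.2  -2.8 -13.6] rotvec deg [-0.01  0.02 -0.04] F [-0.06 -0.08  0.24] pos [ 0.5636 -0.1958  0.0933]
```

```bash
python3 -m crank '[[0,-2,-6,0,0,0],[0,0,-4,0,0,0],[0,0,-3,0,0,0],[0,0,-3,0,0,0]]' ; python3 rel.py .5617 -.182 .09
```

```text
time_s: 6.15
position: [0.5622, -0.1818, 0.0935]
tcp_rot: [-0.489, -0.512, -0.486, 0.513]
ft_force: [0.3, -4.2, -2.4]
width: 0.005
t 6.15 delta tool mm [ 3.5 -0.5  0.2] rotvec deg [-0.14  0.25 -0.12] F [ 0.3  -4.2  -2.39] pos [ 0.5622 -0.1818  0.0935]
```

```bash
for i in 1; do python3 -m crank '[[0,0,-3,0,0,0],[0,0,-3,0,0,0]]'; python3 -m crank '[[0,0,-5,0,0,0]]';  python3 -m crank '[[0,0,-5,0,0,0]]'; done
```

```text
time_s: 6.35
position: [0.5623, -0.1798, 0.0937]
tcp_rot: [-0.49, -0.511, -0.483, 0.515]
ft_force: [0.1, -7.9, -3.4]
width: 0.005
time_s: 6.45
position: [0.5624, -0.1795, 0.0937]
tcp_rot: [-0.491, -0.511, -0.48, 0.517]
ft_force: [-0.3, -14.0, -4.9]
width: 0.004
time_s: 6.55
position: [0.5624, -0.1797, 0.0938]
tcp_rot: [-0.493, -0.51, -0.478, 0.519]
ft_force: [-0.1, -11.4, -4.9]
width: 0.009
```

```bash
python3 rel.py .562 -.182 .093;  python3 -m crank '[[0,0,-6,0,0.5,0]]';python3 rel.py .562 -.182 .093; python3 -m crank '[[0,0,-7,0,0.5,0]]';python3 rel.py .562 -.182 .093
```

```text
t 6.55 delta tool mm [ 0.9 -0.3  2.3] rotvec deg [-0.58  1.38 -0.38] F [ -0.11 -11.38  -4.86] pos [ 0.5624 -0.1797  0.0938]
time_s: 6.65
position: [0.5625, -0.1779, 0.0938]
tcp_rot: [-0.492, -0.511, -0.477, 0.518]
ft_force: [-0.1, -9.0, -3.7]
width: 0.004
t 6.65 delta tool mm [ 0.9 -0.2  4.1] rotvec deg [-0.72  1.21 -0.45] F [-0.13 -9.01 -3.69] pos [ 0.5625 -0.1779  0.0938]
time_s: 6.75
position: [0.5626, -0.176, 0.0938]
tcp_rot: [-0.491, -0.513, -0.477, 0.518]
ft_force: [-0.4, -10.2, -3.4]
width: 0.007
t 6.75 delta tool mm [ 0.9 -0.2  6. ] rotvec deg [-0.89  1.11 -0.54] F [ -0.4  -10.16  -3.36] pos [ 0.5626 -0.176   0.0938]
```

```bash
for i in 1; do python3 -m crank '[[0,0,-7,-0.3,0.5,0]]';python3 -m crank '[[0,0,-7,-0.3,0.5,0]]'; python3 -m crank '[[0,0,-7,-0.3,0.5,-0.2]]'; done; python3 rel.py .562 -.182 .093
```

```text
time_s: 6.85
position: [0.5628, -0.1723, 0.0938]
tcp_rot: [-0.491, -0.514, -0.478, 0.516]
ft_force: [-0.4, -3.8, -0.9]
width: 0.003
time_s: 6.95
position: [0.5631, -0.1681, 0.0938]
tcp_rot: [0.491, 0.515, 0.48, -0.514]
ft_force: [-0.5, -7.4, -2.7]
width: 0.008
time_s: 7.05
position: [0.5632, -0.1637, 0.0937]
tcp_rot: [0.489, 0.514, 0.483, -0.512]
ft_force: [-0.6, -8.1, -4.0]
width: 0.004
t 7.05 delta tool mm [ 0.8 -0.3 18.3] rotvec deg [-0.34  0.24 -0.48] F [-0.62 -8.06 -3.99] pos [ 0.5632 -0.1637  0.0937]
```

```bash
python3 -m crank '[[0,0,-7,-0.3,0.2,-0.3],[0,0,-7,0,0.2,-0.1],[0,0,-7,0,0.2,0],[0,0,-7,0,0.2,0]]'; python3 rel.py .5655 -.07 .093;  python3 -m crank '[[0,0,-8,0,0.2,0],[0,0,-8,0,0.2,0],[0,0,-8,0,0.2,0],[0,0,-8,0,0.2,0]]'; python3 rel.py .5655 -.07 .093
```

```text
time_s: 7.45
position: [0.5639, -0.1463, 0.0937]
tcp_rot: [-0.488, -0.514, -0.484, 0.514]
ft_force: [-1.4, -5.5, -3.0]
width: 0.009
t 7.45 delta tool mm [  0.4  -2.7 -76.3] rotvec deg [-0.48  0.23 -0.21] F [-1.37 -5.55 -3.01] pos [ 0.5639 -0.1463  0.0937]
time_s: 7.85
position: [0.5649, -0.1256, 0.0938]
tcp_rot: [0.487, 0.516, 0.481, -0.516]
ft_force: [-0.4, -7.5, -2.2]
width: 0.005
t 7.85 delta tool mm [  0.4  -3.  -55.5] rotvec deg [-0.92  0.3  -0.37] F [-0.37 -7.46 -2.18] pos [ 0.5649 -0.1256  0.0938]
```

```bash
python3 -m crank '[[0,0,-8,-0.5,0.2,-0.2],[0,0,-8,-0.3,0.2,-0.1],[0,0,-8,-0.2,0.2,0],[0,0,-8,-0.1,0.2,0],[0,0,-8,-0.1,0.2,0],[0,0,-7,-0.1,0.2,0],[0,0,-6,-0.1,0.2,0]]'; python3 rel.py .5655 -.07 .093
```

```text
time_s: 8.55
position: [0.5667, -0.09, 0.0937]
tcp_rot: [0.489, 0.513, 0.484, -0.513]
ft_force: [-0.4, -5.3, -1.5]
width: 0.004
t 8.55 delta tool mm [  0.6  -2.2 -19.9] rotvec deg [-0.21  0.26 -0.3 ] F [-0.36 -5.34 -1.45] pos [ 0.5667 -0.09    0.0937]
```

```bash
python3 -m crank '[[0,0,-6,-0.2,0.2,-0.1],[0,0,-6,-0.1,0.2,0],[0,0,-6,-0.1,0.2,0],[0,0,-6,-0.1,0.2,0],[0,0,-5,-0.1,0.2,0],[0,0,-5,-0.1,0.2,0]]'; python3 rel.py .5655 -.07 .093;python3 -m crank '[[0,0,-5,-0.1,0.2,0]]';python3 -m crank '[[0,0,-5,-0.1,0.2,0]]';
```

```text
time_s: 9.15
position: [0.5678, -0.0679, 0.0937]
tcp_rot: [0.489, 0.514, 0.486, -0.51]
ft_force: [-0.7, -5.8, -1.4]
width: 0.004
t 9.15 delta tool mm [ 0.7 -2.2  2.3] rotvec deg [-0.03 -0.05 -0.36] F [-0.74 -5.81 -1.36] pos [ 0.5678 -0.0679  0.0937]
time_s: 9.25
position: [0.568, -0.0647, 0.0937]
tcp_rot: [0.489, 0.514, 0.486, -0.51]
ft_force: [-0.3, -5.8, -3.1]
width: 0.002
time_s: 9.35
position: [0.5681, -0.0616, 0.0937]
tcp_rot: [0.489, 0.514, 0.487, -0.509]
ft_force: [-1.3, -5.2, -2.1]
width: 0.006
```

```bash
for i in 1; do python3 -m crank '[[0,0,-5,0,0,-0.1],[0,0,-5,0,0.1,-0.1]]'; python3 -m crank '[[0,0,-5,0,0.1,0],[0,0,-5,0,0.1,0]]'; done | egrep 'time|posi|force'; python3 rel.py .5655 -.07 .093
```

```text
time_s: 9.55
position: [0.5684, -0.0554, 0.0937]
ft_force: [1.0, -4.8, -2.3]
time_s: 9.75
position: [0.5686, -0.0489, 0.0937]
ft_force: [-0.3, -6.2, -1.4]
t 9.75 delta tool mm [ 0.7 -2.  21.2] rotvec deg [-0.31  0.09 -0.28] F [-0.26 -6.15 -1.38] pos [ 0.5686 -0.0489  0.0937]
```

```bash
for i in 1; do python3 -m crank '[[0,0,-5,0,0.1,-0.1],[0,0,-5,0,0.1,-0.1]]'; python3 -m crank '[[0,0,-5,0,0.1,0],[0,0,-5,0,0.1,0]]'; done | egrep 'time|posi|force'; python3 rel.py .5655 -.07 .093
```

```text
time_s: 9.95
position: [0.5689, -0.0427, 0.0937]
ft_force: [-1.1, -10.3, -1.9]
time_s: 10.15
position: [0.5689, -0.0408, 0.0938]
ft_force: [-0.1, -9.8, -2.2]
t 10.15 delta tool mm [ 1.1 -1.7 29.3] rotvec deg [-0.73  0.58 -0.18] F [-0.1  -9.83 -2.21] pos [ 0.5689 -0.0408  0.0938]
```

```bash
for i in 1; do python3 -m crank '[[0,0,-5,-0.2,0.3,0]]'; python3 -m crank '[[0,0,-5,-0.2,0.3,0]]';python3 -m crank '[[0,0,-5,-0.2,0.3,0]]'; done | egrep 'time|posi|force'; python3 rel.py .5655 -.07 .093
```

```text
time_s: 10.25
position: [0.569, -0.0407, 0.0938]
ft_force: [-0.4, -11.7, -2.5]
time_s: 10.35
position: [0.569, -0.0408, 0.0939]
ft_force: [-0.1, -11.8, -3.7]
time_s: 10.45
position: [0.569, -0.0408, 0.0939]
ft_force: [-0.2, -10.7, -2.6]
t 10.45 delta tool mm [ 1.2 -1.8 29.4] rotvec deg [-0.62  0.75 -0.33] F [ -0.16 -10.65  -2.6 ] pos [ 0.569  -0.0408  0.0939]
```

```bash
for i in 1; do python3 -m crank '[[0,0,-6,-0.2,0.3,0]]'; python3 -m crank '[[0,0,-6,-0.2,0.3,0]]';python3 -m crank '[[0,0,-7,-0.2,0.3,0]]'; done | egrep 'time|posi|force'; python3 rel.py .5655 -.07 .093
```

```text
time_s: 10.55
position: [0.5691, -0.0408, 0.0939]
ft_force: [-0.4, -13.9, -2.4]
time_s: 10.65
position: [0.5691, -0.0409, 0.0939]
ft_force: [0.3, -14.8, -3.3]
time_s: 10.75
position: [0.5691, -0.0409, 0.094]
ft_force: [-0.6, -15.7, -2.6]
t 10.75 delta tool mm [ 1.5 -1.9 29.2] rotvec deg [-0.68  1.17 -0.51] F [ -0.61 -15.73  -2.57] pos [ 0.5691 -0.0409  0.094 ]
```

```bash
for i in 1; do python3 -m crank '[[0,0,-7,-0.2,0.3,0]]'; python3 -m crank '[[0,0,-7,-0.2,0.3,0]]'; done | egrep 'time|posi|force'; python3 -m crank '[[0,0,-3,0,0,0],[0,0,3,0,0,0],[0,0,8,0,0,0],[0,0,15,0,0,0],[0,0,15,0,0,0],[0,0,15,0,0,0],[0,0,0,0,0,0]]'; python3 - <<'E'
from h import *
for c in ["side","top"]:
    im,d=r.get_image(c); cv2.imwrite(f"pics/{c}2.png",im[:,:,::-1])
    for t in ["handle_top","beaker","amber_jar","tip_box","waste_cup"]:
        print(c,t,[( [round(float(v),3) for v in k['position']],round(k['confidence'],2)) for k in r.landmark_of(c,t)][:2])
print(r.sense()['ft_force'],r.sense()['time_s'])
E
```

```text
time_s: 10.85
position: [0.5691, -0.0411, 0.094]
ft_force: [0.3, -15.0, -2.3]
time_s: 10.95
position: [0.5692, -0.0412, 0.0941]
ft_force: [-0.1, -15.1, -2.0]
time_s: 11.65
position: [0.5646, -0.0997, 0.096]
tcp_rot: [-0.493, -0.512, -0.474, 0.52]
ft_force: [0.2, -0.1, 0.1]
width: 0.007
side handle_top [([0.571, -0.024, 0.131], 0.87)]
side beaker [([0.713, -0.123, 0.002], 0.78)]
side amber_jar [([0.708, -0.002, -0.002], 0.65), ([0.578, 0.038, 0.0], 0.17)]
side tip_box [([0.309, 0.392, -0.003], 0.73)]
side waste_cup [([0.492, 0.47, -0.003], 0.66)]
top handle_top [([0.568, -0.021, 0.128], 0.71)]
top beaker [([0.709, -0.123, -0.003], 0.69)]
top amber_jar [([0.707, -0.007, 0.0], 0.96)]
top tip_box [([0.308, 0.392, 0.003], 0.72)]
top waste_cup [([0.487, 0.467, 0.001], 0.94)]
[-0.04056518 -0.97620637 -0.41431576] 12.25
```

View pics/side2.png

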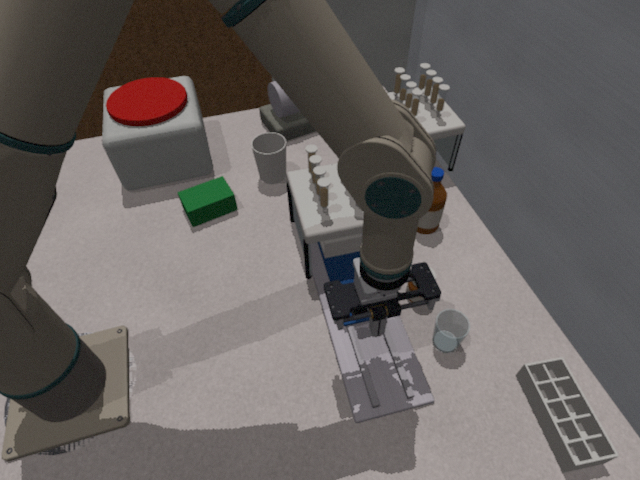

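View pics/top2.png

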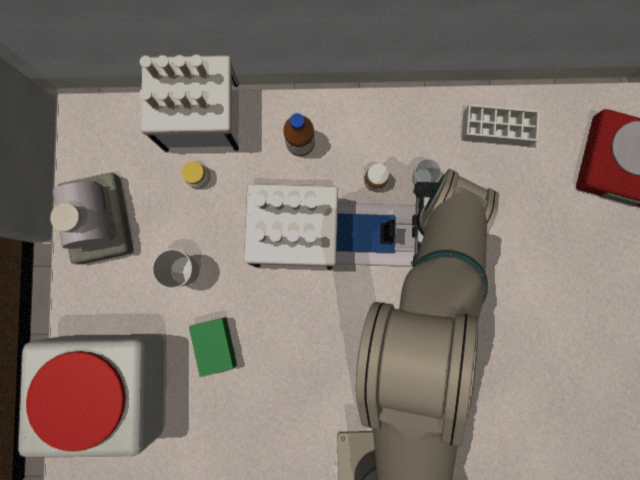

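```bash
python3 -c "
from station import r
s=r.sense();print(s['time_s'],s['ft_force'],abs(s['joint_vel']).max());print(r.hand_in())"
```

```text
12.25 [-0.04056518 -0.97620637 -0.41431576] 0.0037445200261576
the job is handed in; nothing more can be done
None
```

The carriage is pressed home against the hidden stop and released. I handed the job in at 12.25 s; no verdict is reported, so this rests on my own readings.

- **Breaking free:** I pushed the handle with closed fingers and built the force up. It gave way at readings of up to about 14 N, with no jump between readings.
- **Sliding in:** it went in at about 30–50 mm/s, with roughly 5–8 N on the handle.
- **Pressing home:** the push rose to about 10 N at about 140 mm of travel, where the pad gives way. It then climbed to 15–15.7 N with no further movement. Allowing 4 N for sliding friction, that is about 11 N on the stop, held for about 0.3 s. I could not read the pad's travel directly.
- **After release:** I backed the fingers off about 58 mm; the force was about 1 N or less and the arm was still. The handle was seen at y of about -0.022, roughly 143 mm from its start, so the carriage stayed put.
- **Bystanders:** the beaker, amber jar, green box and white cup all read within a few mm of where they started.

No check failed; the tool drifted by up to about 1.4 degrees while pushing, and I corrected for it as I went.

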